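# Switch on the stirrers under the vials

### The arm

A 7-joint arm with a two-finger parallel gripper is mounted at the origin on a cart in front of the work surface, level with it; the furniture and walls round the work are solid. World frame = base frame: x ahead of the robot, y to its left, z up, the work surface at z = 0. Lengths are in m, angles in rad, forces in N, time in s.
With the tool pointing down it reaches from about 0.425 to 0.925 m from the base axis. Payload 6.8 kg.
Tool frame: the origin (TCP) lies at the very end of the fingers, on their centre line; the grasp point (between the pads) lies 19 mm behind it (r.grip_point_offset is the distance from the TCP to the grasp point, in m); z points along the fingers, y is the line along which they close (so a half turn about z gives the same grasp; the last joint's range is limited). The gripper opens to 85 mm and grips with 20 to 120 N. Pads are 22 mm wide; open, the fingers measure 114 mm over their backs; the gripper's body (76 mm by 85 mm) begins 54 mm behind the grasp point. The pads swing forward as they close: fully open they stand 13 mm farther back than shut.
Start: joints at [-1.267, 0.477, 0.022, 1.555, -0.011, 1.109, -0.083], TCP at [0.27, 0.619, 0.211] pointing down, gripper open.
Joint ranges: [-2.96, 2.96], [-0.34, 2.1], [-1.41, 1.46], [0.24, 2.44], [-1.37, 4.51], [0.17, 1.92], [-2.96, 2.96]. Speed limits (rad/s): [2.39, 2.39, 3.14, 3.14, 3.14, 3.14, 3.14].

### API

Orientations are given as a rotation vector (axis times angle).
In Python, from bench import status, eyes, r gives the robot as it stands.
- The arm moves only by the shell command python3 -m crank 'ROWS' [OPENING] [FORCE]. ROWS is JSON, a list of rows, each a list of 6 numbers: the shift along the tool's x, y, z normalised to -1 to 1, where 1 is 0.02 m, then the turn, a rotation vector about the tool's x, y, z normalised to -1 to 1, where 1 is 45 degrees. A call has 1 to 12 rows; each row shifts and turns the commanded pose from where the row before left it, along the tool's axes as they then stand; what a row does not reach is not made up. A row lasts 1/10 s, in which the tool goes at most 50 mm and 8.59 degrees, less where a joint would pass 70% of its speed; a pose out of reach is approached as far as the arm can. A call with a number of a shift or a turn outside -1 to 1 is refused whole. A call with a gripper value outside its range is refused whole. OPENING is the opening, from 0 (shut) to 1 (fully open), set as the call begins (- or left out, the last holds). The fingers move at their own pace and stop on an object; FORCE is the grip in N (left out, the last holds). Time passes only in rows, so rows that do not move let the fingers close. It gives the time, the measured TCP pose, the force, the opening and the grip force at its end, in the units of the state.
- status.get_obs(): the state, without advancing time (a new reading comes with each control period).
- eyes.grab_frame(name): name is "scene" or "top"; returns a dict with "image" (400x640x3 uint8, red, green, blue), "depth" (400x640 float32, m along the optical axis (not along the pixel's ray), 0 where there is no reading), "fovy" (degrees; the focal length in pixels is half the picture's height over the tangent of half this angle, whatever the lens; pixels are square), "cx", "cy" (the principal point, pixels), "k1" (the pictures are not rectified: a ray, as slopes to the right and down, at radius r is drawn at 1 + k1 r^2 times it, then the intrinsics apply), "world_to_cam" (4x4, takes a point from world to camera coordinates). Camera axes: x right, y up, looking along -z (the intrinsics and any distortion apply to the point x, -y, -z); pixel columns grow to the right and rows downward; lengths in m; the calibration is good to about 2 mm. A picture is of the moment at which its call begins.
- r.hand_in(): hands the job in; it is judged then, once.
The state is a dict: "clock": time; "joints": joint angles; "qvel": joint speeds; "tau": joint torques, N m; "tcp_pos": TCP position; "orientation": TCP orientation; "contact_force": force on the tool from outside, world axes, zero at the start; "moment": the same for the moment, N m; "grip_width": finger opening in m; "gripper_force": force on a finger pad.
Only numpy, scipy, OpenCV 4.12 (cv2) and the standard library are available. Lean on these libraries where they do the work, as an engineer would, in place of code of your own. Each camera call takes 0.05 s, during which the arm holds its last target. There are 200 camera calls.

### The job

On the four-station stirrer, switch on the two stations that hold a vial: push the toggle straight in front of each vial fully over to the back, toward the vial. Leave the two toggles in front of the plugged wells off, without half-flipping them on the way, and do not knock the vials: they must stay standing in their wells.

Things in the scene. Friction and masses are not known exactly. Their poses are not given: they have to be found in the camera images.
- unit: Fixed white stirrer, 136 x 146 x 62 mm (x, y, z). Origin: centre of underside, z up, +x from the toggles (front) to the wells (back), +y left. Stations 1 to 4 at y +54, +18, -18, -54 mm: each a toggle, pivot at x -40, z 64 mm, and behind it a well at x +39 mm, 25 mm wide, 22 mm deep. Two wells hold vials; the other two low grey plugs with a 30 mm flange and small knob, 12 mm above the deck.
- vial_a: One of the two white screw-cap vials, 22 mm across, 54 mm tall, standing loose in one of the four wells. Origin: centre of its underside, on the well floor 40 mm above the worktop; its top is at 94 mm.
- vial_b: The other of the two white screw-cap vials, 22 mm across, 54 mm tall, standing loose in one of the four wells. Origin: centre of its underside, on the well floor 40 mm above the worktop; its top is at 94 mm. Near the stirrer: a thermal cycler 0.43 m tall stands to its left, within x 0.47 to 1.07, y -0.24 to 0.17 m of the table; a pump bottle 190 mm tall stands at its front right, at x 0.39, y -0.39 m.
- toggle_1 (a joint): Toggle of station 1, leftmost: steel bat, 45 mm long from the pivot, 8 mm thick at the foot, 12 mm near the tip; 36 mm to the next. Angle about unit y: 0 = off, leaning 0.4 rad to the front (-x), tip 105 mm over the worktop; 0.4 upright; 0.8 = on, leaning 0.4 rad to the back, at its hard stop. Starts within 0.05 of off and stays where it is left; about 1 N pushes it over.
- toggle_2 (a joint): Toggle of station 2, second from the left: steel bat, 45 mm long from the pivot, 8 mm thick at the foot, 12 mm near the tip; 36 mm to the next. Angle about unit y: 0 = off, leaning 0.4 rad to the front (-x), tip 105 mm over the worktop; 0.4 upright; 0.8 = on, leaning 0.4 rad to the back, at its hard stop. Starts within 0.05 of off and stays where it is left; about 1 N pushes it over.
- toggle_3 (a joint): Toggle of station 3, third from the left: steel bat, 45 mm long from the pivot, 8 mm thick at the foot, 12 mm near the tip; 36 mm to the next. Angle about unit y: 0 = off, leaning 0.4 rad to the front (-x), tip 105 mm over the worktop; 0.4 upright; 0.8 = on, leaning 0.4 rad to the back, at its hard stop. Starts within 0.05 of off and stays where it is left; about 1 N pushes it over.
- toggle_4 (a joint): Toggle of station 4, rightmost: steel bat, 45 mm long from the pivot, 8 mm thick at the foot, 12 mm near the tip; 36 mm to the next. Angle about unit y: 0 = off, leaning 0.4 rad to the front (-x), tip 105 mm over the worktop; 0.4 upright; 0.8 = on, leaning 0.4 rad to the back, at its hard stop. Starts within 0.05 of off and stays where it is left; about 1 N pushes it over.

How it is judged:
At the end, for the whole second after the job is handed in: The toggle in front of each vial is on (beyond 0.62 of 0.8 rad), the toggles of the plugged stations are off (below 0.18 rad), and both vials stand still in their wells, within 12 mm of where they started and upright within 0.2 rad (((y of vial_a in the frame of unit between 0.038 and 0.07 m and value of joint toggle_1 above 0.62 rad) or (y of vial_b in the frame of unit between 0.038 and 0.07 m and value of joint toggle_1 above 0.62 rad) or ((y of vial_a in the frame of unit below 0.038 m or y of vial_a in the frame of unit above 0.07 m) and (y of vial_b in the frame of unit below 0.038 m or y of vial_b in the frame of unit above 0.07 m) and value of joint toggle_1 below 0.18 rad)) and ((y of vial_a in the frame of unit between 0.002 and 0.034 m and value of joint toggle_2 above 0.62 rad) or (y of vial_b in the frame of unit between 0.002 and 0.034 m and value of joint toggle_2 above 0.62 rad) or ((y of vial_a in the frame of unit below 0.002 m or y of vial_a in the frame of unit above 0.034 m) and (y of vial_b in the frame of unit below 0.002 m or y of vial_b in the frame of unit above 0.034 m) and value of joint toggle_2 below 0.18 rad)) and ((y of vial_a in the frame of unit between -0.034 and -0.002 m and value of joint toggle_3 above 0.62 rad) or (y of vial_b in the frame of unit between -0.034 and -0.002 m and value of joint toggle_3 above 0.62 rad) or ((y of vial_a in the frame of unit below -0.034 m or y of vial_a in the frame of unit above -0.002 m) and (y of vial_b in the frame of unit below -0.034 m or y of vial_b in the frame of unit above -0.002 m) and value of joint toggle_3 below 0.18 rad)) and ((y of vial_a in the frame of unit between -0.07 and -0.038 m and value of joint toggle_4 above 0.62 rad) or (y of vial_b in the frame of unit between -0.07 and -0.038 m and value of joint toggle_4 above 0.62 rad) or ((y of vial_a in the frame of unit below -0.07 m or y of vial_a in the frame of unit above -0.038 m) and (y of vial_b in the frame of unit below -0.07 m or y of vial_b in the frame of unit above -0.038 m) and value of joint toggle_4 below 0.18 rad)) and distance of each of vial_a, vial_b from where it was at the start of the episode below 0.012 m and angle between each of vial_a, vial_b's own z axis and vertical below 0.2 rad and linear speed of each of vial_a, vial_b below 0.02 m/s); the robot touches nothing.
It fails at once if the toggle of a plugged station pushed beyond 0.3 rad, even for a moment (((y of vial_a in the frame of unit below 0.038 m or y of vial_a in the frame of unit above 0.07 m) and (y of vial_b in the frame of unit below 0.038 m or y of vial_b in the frame of unit above 0.07 m) and value of joint toggle_1 above 0.3 rad) or ((y of vial_a in the frame of unit below 0.002 m or y of vial_a in the frame of unit above 0.034 m) and (y of vial_b in the frame of unit below 0.002 m or y of vial_b in the frame of unit above 0.034 m) and value of joint toggle_2 above 0.3 rad) or ((y of vial_a in the frame of unit below -0.034 m or y of vial_a in the frame of unit above -0.002 m) and (y of vial_b in the frame of unit below -0.034 m or y of vial_b in the frame of unit above -0.002 m) and value of joint toggle_3 above 0.3 rad) or ((y of vial_a in the frame of unit below -0.07 m or y of vial_a in the frame of unit above -0.038 m) and (y of vial_b in the frame of unit below -0.07 m or y of vial_b in the frame of unit above -0.038 m) and value of joint toggle_4 above 0.3 rad)).
It fails at once if a vial knocked: moved more than 20 mm or tipped more than 0.35 rad (distance of any of vial_a, vial_b from where it was at the start of the episode above 0.02 m or angle between any of vial_a, vial_b's own z axis and vertical above 0.35 rad).
It also fails if it takes over 38 s, if anything falls off the work surface, if the arm or the gripper's body presses on something with over 40 N, if the wrist force passes 120 N, or if a joint passes its speed limit or range.

## Working session

There is one attempt and no reset: what is moved stays moved. The work goes in short steps, Python scripts to look and compute and a shell command to move; the robot and the scene stay as the last step left them, time stands still between calls to the robot, and variables do not carry over. Pictures are saved under pics/ and viewed, at most 10 in all, crops included, and the job is handed in when it is done.

```bash
ls; mkdir -p pics; python3 - <<'E'
from bench import status, eyes, r
import cv2,numpy as np
for n in("scene","top"):
    f=eyes.grab_frame(n); cv2.imwrite(f"pics/{n}0.png",f["image"][:,:,::-1]); np.savez(f"{n}0.npz",**{k:np.array(v) for k,v in f.items()})
    print(n,f["fovy"],f["cx"],f["cy"],f["k1"],np.round(f["world_to_cam"],3).tolist())
s=status.get_obs(); print(s)
E
```

```text
pics
scene 45.94226539108312 326.2533142225821 196.4974499604464 -0.006282817799848019 [[-0.308, -0.951, -0.007, -0.122], [0.74, -0.244, 0.628, -0.566], [-0.599, 0.188, 0.779, -0.482], [0.0, 0.0, 0.0, 1.0]]
top 42.986571864035874 327.4798863111822 206.78011257493958 -0.020977747276788906 [[0.014, -1.0, -0.002, -0.349], [0.994, 0.014, 0.109, -0.587], [-0.109, -0.003, 0.994, -0.849], [0.0, 0.0, 0.0, 1.0]]
{'clock': 0.1, 'joints': array([-1.26706852,  0.47772225,  0.02235151,  1.5563479 , -0.01152027,
        1.10931759, -0.08309626]), 'qvel': array([ 0.0013421 , -0.00207248, -0.00010132, -0.00170897, -0.0019913 ,
        0.0015701 ,  0.00061866]), 'tau': array([ 4.25427381e-03, -5.97761393e+01,  1.61349278e+00, -2.81954706e+01,
        1.27645856e-02,  4.97143992e-03, -1.17365138e-05]), 'tcp_pos': array([0.26997536, 0.61803389, 0.21032189]), 'orientation': array([-6.42276936e-01, -3.07499625e+00,  2.59222979e-03]), 'contact_force': array([-0.01834836, -0.55469781, -0.07206152]), 'moment': array([ 0.02032871, -0.00742778,  0.03140936]), 'gripper_force': 0.0, 'grip_width': 0.08553519185332363}
```

View pics/scene0.png

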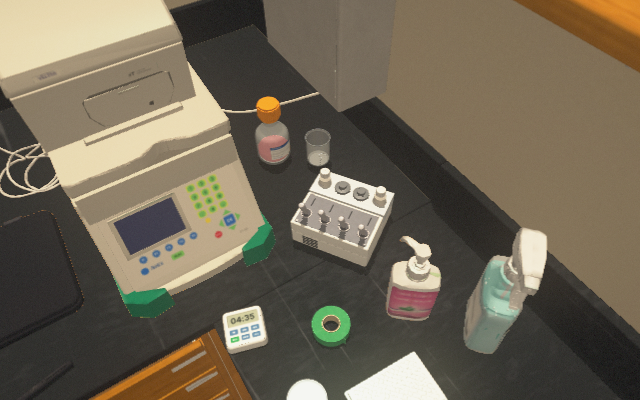

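View pics/top0.png

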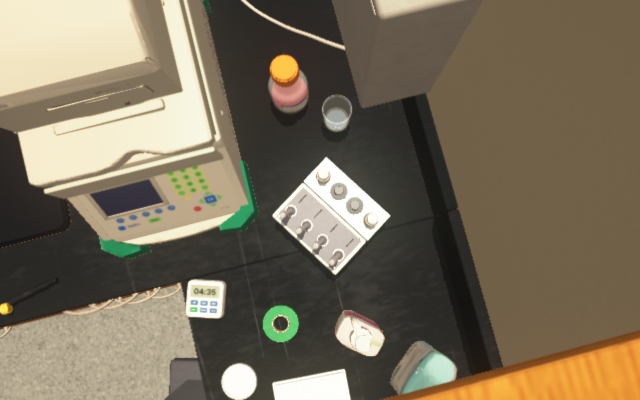

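Vials stand at stations 1 and 4: in the top picture at (323,176) and (370,219). Plugs are at (340,190) and (354,205), and the toggles run from (288,215) to (335,258). Next I fit the unit's pose.

```bash
cat > h.py <<'E'
import numpy as np,cv2
def cam(f):
    fl=200/np.tan(np.radians(float(f["fovy"]))/2); return fl,float(f["cx"]),float(f["cy"]),float(f["k1"]),np.array(f["world_to_cam"])
def cloud(f):
    fl,cx,cy,k1,T=cam(f); d=np.array(f["depth"]); v,u=np.mgrid[:400,:640]
    K=np.array([[fl,0,cx],[0,fl,cy],[0,0,1.]])
    n=cv2.undistortPoints(np.stack([u,v],-1).reshape(-1,1,2).astype(float),K,np.array([k1,0,0,0.])).reshape(400,640,2)
    P=np.stack([n[...,0]*d,-n[...,1]*d,-d],-1); P[d==0]=np.nan
    return (P-T[:3,3])@T[:3,:3]
def proj(f,p):
    fl,cx,cy,k1,T=cam(f); q=np.atleast_2d(p)@T[:3,:3].T+T[:3,3]; s=np.stack([q[:,0],-q[:,1]],-1)/-q[:,2:]
    return s*(1+k1*(s**2).sum(1,keepdims=True))*fl+[cx,cy]
E
python3 - <<'E'
from h import *
for n in("top","scene"):
    f=np.load(n+"0.npz"); P=cloud(f); 
    m=(P[...,2]>.052)&(P[...,2]<.072)&(P[...,0]>.4)&(P[...,0]<.8)&(P[...,1]<-.2)&(P[...,1]>-.55)
    k,l,st,c=cv2.connectedComponentsWithStats(m.astype(np.uint8)); i=1+np.argmax(st[1:,4]); q=P[l==i]
    print(n,st[i],q.mean(0),cv2.minAreaRect((q[:,:2]*1000).astype(np.float32)), np.median(q[:,2]))
    t=(P[...,2]>.085)&(P[...,2]<.12)&(abs(P[...,0]-q[:,0].mean())<.1)&(abs(P[...,1]-q[:,1].mean())<.1)
    k,l,st,c=cv2.connectedComponentsWithStats(t.astype(np.uint8))
    for j in range(1,k):
        if st[j,4]>3: print(st[j,4],c[j].round(),P[l==j].mean(0).round(4))
E
```

```text
top [ 272  157  118  117 6205] [ 0.5736816  -0.34559048  0.06292511] ((575.1168212890625, -345.79913330078125), (146.01075744628906, 135.3492431640625), 47.86804962158203) 0.06272897602564637
100 [323. 173.] [ 0.6396 -0.3327  0.0942]
60 [284. 213.] [ 0.5727 -0.2719  0.1015]
100 [372. 218.] [ 0.5675 -0.4122  0.0944]
61 [300. 229.] [ 0.5485 -0.2981  0.1014]
58 [317. 244.] [ 0.5247 -0.3249  0.1023]
61 [333. 260.] [ 0.4999 -0.3505  0.1016]
scene [ 291  172  104   81 4579] [ 0.56579793 -0.3430594   0.06162427] ((574.9044189453125, -346.0833740234375), (146.92938232421875, 138.2501983642578), 47.54856491088867) 0.061498299530537585
83 [325. 172.] [ 0.6378 -0.3322  0.0917]
87 [381. 191.] [ 0.5656 -0.4121  0.0921]
50 [302. 206.] [ 0.5689 -0.2707  0.1001]
50 [322. 213.] [ 0.5449 -0.297   0.1002]
49 [341. 220.] [ 0.5213 -0.3237  0.1008]
49 [361. 228.] [ 0.4962 -0.349   0.101 ]
```

```bash
python3 - <<'E'
from h import *
Q=np.concatenate([cloud(np.load(n+"0.npz")).reshape(-1,3) for n in("top","scene")]); Q=Q[np.isfinite(Q[:,0])]
print("max z by cell, rows x, cols y from -.50 to .24 step .04")
ys=np.arange(-.5,.26,.04)
for x in np.arange(.30,1.06,.04):
    o=[]
    for y in ys:
        m=(abs(Q[:,0]-x)<.02)&(abs(Q[:,1]-y)<.02); o.append("%3d"%(1000*np.percentile(Q[m,2],97)) if m.sum()>3 else "  .")
    print("%.2f"%x," ".join(o))
from scipy.spatial.transform import Rotation as R
print(R.from_rotvec([-6.42276936e-01,-3.07499625,2.59222979e-03]).as_matrix().round(3))
E
```

```text
max z by cell, rows x, cols y from -.50 to .24 step .04
0.30 261 260   2 594  17  16  15  17  18   3   0   .   .   .   .   . -906 -906 -905
0.34 259 182 113 107   2   2   3   2   3   2   2   .   .   .   .   .   . -905 -904
0.38 140   3 180 181 110  20  21  19   2  14   9   .   .   .   . -149   0   2   2
0.42 597 597 597 591   3  19  21  17   6  20  19   .   0   1   2   2   2  12  20
0.46 597   3   3   2  39   2   2   2   9  20  18   2   1   2   2   2  13  13   2
0.50   2   3   2  65 104  61   2   2   2   2   3   2  46  47  31   2   2   2  20
0.54   2   2  75  64 105 104  62   3  46  34  38  57  74  89  93   3  33  34  34
0.58   2  50  95  74  65  66 105  47  69  85 102 118 199 242 245  23  34  34  34
0.62 106   3  63  73  94  64  36  63 129 222 232 246 247 249 250   1  33  34  34
0.66 108   2   3  62  95  62   2   3 247 249 250 370 384 387 390   2  32  34  34
0.70 517   2   3   3   2   3   3   2 250 387 392 398 403 406 407   1  31  33  34
0.74 465 426 431 430  65   3   3   3 251 405 409 411 413 413 414   1   1  33  33
0.78 411 257   2 380  66 141 143  65 170 404 411 412 414 416 418   .   1  31  29
0.82   .  76   1 318   3 142 144  64   3 311 304   .   . -911   .   .   1  12  10
0.86   .  35   1 293 291   3   3   2   2 260 265   .   .   .   .   .   .  14  17
0.90   .   0   1   2 275  62  35   3   3 163  58   .   .   .   .   .   .   1  16
0.94   .   .   2   1 259   3  25  14   3   3 100   .   .   .   .   .   .  19  18
0.98   .   .   1   1 241 208   3   4   7   3  38   .   .   .   .   .   .   .  12
1.02   .   .   2   2 140 212   1   1   1   .   .   .   .   .   .   .   .   .   2
[[-0.916  0.4   -0.001]
 [ 0.4    0.916 -0.002]
 [-0.    -0.002 -1.   ]]
```

```bash
python3 -m crank '[[-0.5,-0.5,-0.5,0,0,0.02],[-1,-1,-0.5,0,0,0.045],[-1,-1,-0.5,0,0,0.045],[-1,-1,0,0,0,0.045],[-1,-1,0,0,0,0.045],[-1,-1,0,0,0,0.045],[-1,-1,0,0,0,0.045],[-1,-1,0,0,0,0.045],[-1,-0.5,0,0,0,0.05],[-1,0,0,0,0,0.05],[-1,0,0,0,0,0.05],[-1,0,0,0,0,0.05]]' 0 30; python3 -c "
from bench import status
print(status.get_obs()['joints'].round(3))"
```

```text
clock: 1.3
tcp_pos: [0.3793, 0.3523, 0.2414]
orientation: [1.274, 2.871, 0.001]
contact_force: [-0.0, -0.2, -0.3]
grip_width: -0.0003
gripper_force: 0.0
[-1.031  0.185  0.186  1.903 -0.039  1.056 -0.093]
```

```bash
python3 -m crank '[[-1,0,0,0,0,0.05],[-1,0,0,0,0,0.05],[-1,0,0,0,0,0.05],[-1,0,0,0,0,0.05],[-1,0,0,0,0,0.05],[-1,0,0,0,0,0.05],[-1,0,0,0,0,0.05],[-1,0,0,0,0,0.05],[-1,0,0,0,0,0.05],[-1,0,0,0,0,0.05],[-1,0,0,0,0,0.05],[-1,0,0,0,0,0.05]]'; python3 -c "
from bench import status
print(status.get_obs()['joints'].round(3))"
```

```text
clock: 2.5
tcp_pos: [0.4969, 0.1452, 0.2412]
orientation: [1.909, 2.495, 0.0]
contact_force: [0.5, 0.6, 0.2]
grip_width: -0.0002
gripper_force: 0.0
[-0.755  0.189  0.405  1.914 -0.085  1.055 -0.051]
```

```bash
python3 -m crank '[[-1,0,0,0,0,0.05],[-1,0,0,0,0,0.05],[-1,0,0,0,0,0.05],[-1,0,0,0,0,0.05],[-1,0,0,0,0,0.05],[-1,0,0,0,0,0.05],[-1,0,0,0,0,0.05],[-1,0,0,0,0,0.05],[-0.5,0,0,0,0,0.05],[0,0,0,0,0,0]]'; python3 -c "
from bench import status
print(status.get_obs()['joints'].round(3))"
```

```text
clock: 3.5
tcp_pos: [0.5164, -0.0231, 0.2412]
orientation: [2.319, 2.119, -0.0]
contact_force: [0.6, 0.2, -0.4]
grip_width: -0.0003
gripper_force: 0.0
[-0.558  0.196  0.56   1.923 -0.119  1.054 -0.038]
```

```bash
cat >> h.py <<'E'
YAW=np.radians(-42.3); C=np.array([.575,-.346]); U=np.array([[np.cos(YAW),-np.sin(YAW)],[np.sin(YAW),np.cos(YAW)]])
def go(ux,uy,z):
    from bench import status
    from scipy.spatial.transform import Rotation as R
    s=status.get_obs(); M=R.from_rotvec(s["orientation"]).as_matrix()
    t=np.r_[C+U@[ux,uy],z]; G=np.c_[np.r_[-U[:,1],0],np.r_[U[:,0],0],[0,0,-1]]
    print("unit now",((s["tcp_pos"][:2]-C)@U).round(4),"z",s["tcp_pos"][2].round(4),"need shift",(M.T@(t-s["tcp_pos"])/.02).round(2),"in final axes",(G.T@(t-s["tcp_pos"])/.02).round(2),
      "turn",(R.from_matrix(M.T@G).as_rotvec()/np.radians(45)).round(3),"F",s["contact_force"].round(1),"q",s["joints"].round(2))
E
python3 -m crank '[[-1,0.25,0,0,0,0],[-1,0.25,0,0,0,0],[-1,0.25,0,0,0,0],[-1,0.25,0,0,0,0],[-1,0.25,0,0,0,0],[-1,0.25,0,0,0,0],[-1,0.25,0,0,0,0],[-1,0.25,0,0,0,0],[-1,0.25,0,0,0,0],[-1,0.25,0,0,0,0],[0,0,0,0,0,0]]'; python3 -c "
from h import *
go(-.095,.054,.24)"
```

```text
clock: 4.6
tcp_pos: [0.5494, -0.2267, 0.2411]
orientation: [2.316, 2.121, -0.001]
contact_force: [0.8, -0.0, -0.4]
grip_width: -0.0001
gripper_force: 0.0Traceback (most recent call last):
  File "<string>", line 3, in <module>
    go(-.095,.054,.24)
    ~~^^^^^^^^^^^^^^^^
  File "h.py", line 20, in go
    "turn",(R.from_matrix(M.T@G).as_rotvec()/np.radians(45)).round(3),"F",s["contact_force"].round(1),"q",s["joints"].round(2))
            ~~~~~~~~~~~~~^^^^^^^
  File "scipy/spatial/transform/_rotation.pyx", line 1143, in scipy.spatial.transform._rotation.Rotation.from_matrix
ValueError: Non-positive determinant (left-handed or null coordinate frame) in rotation matrix 0: [[-7.95899733e-01 -6.05427041e-01  1.30915311e-03]
 [-6.05427640e-01  7.95900350e-01 -7.92190980e-05]
 [ 9.93994030e-04  8.55647934e-04  9.99999140e-01]].
```

```bash
sed -i 's/np.r_\[-U\[:,1\],0\]/np.r_[U[:,1],0]/' h.py; python3 -m crank '[[0,0,0,0,0,0.165],[0,0,0,0,0,0.165],[0,0,0,0,0,0.165],[0,0,0,0,0,0.165],[0,0,0,0,0,0.165],[0,0,0,0,0,0]]'; python3 -c "
from h import *
go(-.095,.054,.085)"
```

```text
clock: 5.2
tcp_pos: [0.5497, -0.2227, 0.2408]
orientation: [-2.869, -1.278, 0.0]
contact_force: [-0.1, 0.8, 0.8]
grip_width: 0.0002
gripper_force: 0.0
unit now [-0.1017  0.0742] z 0.2408 need shift [-1.01  0.34  7.79] in final axes [-1.01  0.33  7.79] turn [-0.001 -0.     0.007] F [-0.1  0.8  0.8] q [-0.31  0.39  0.78  1.76 -0.3   1.11 -0.16]
```

```bash
python3 -m crank '[[-0.5,0.15,0,0,0,0],[-0.5,0.15,0,0,0,0],[0,0,0.8,0,0,0],[0,0,0.8,0,0,0],[0,0,0.8,0,0,0],[0,0,0.8,0,0,0],[0,0,0.8,0,0,0],[0,0,0.8,0,0,0],[0,0,0,0,0,0]]'; python3 - <<'E'
from h import *
from bench import eyes
go(-.095,.054,.085)
a=[eyes.grab_frame(n)["image"] for n in("scene","top")]
b=[cv2.resize(i,None,fx=2.5,fy=2.5,interpolation=cv2.INTER_CUBIC) for i in (a[0][120:280,260:420],a[1][140:300,250:410])]
cv2.imwrite("pics/c1.png",np.hstack(b)[:,:,::-1])
E
```

```text
clock: 6.1
tcp_pos: [0.5388, -0.243, 0.1428]
orientation: [-2.868, -1.276, 0.005]
contact_force: [-0.4, -0.1, 0.5]
grip_width: -0.0001
gripper_force: 0.0
unit now [-0.096   0.0518] z 0.1428 need shift [0.11 0.06 2.89] in final axes [0.11 0.05 2.89] turn [-0.005  0.002  0.006] F [-0.4 -0.1  0.5] q [-0.21  0.5   0.71  1.86 -0.4   0.93 -0.05]
```

View pics/c1.png

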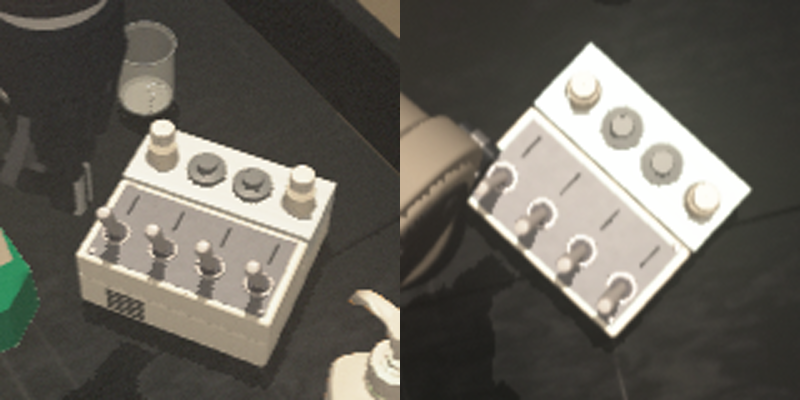

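The close-up confirms vials at stations 1 and 4. In the left half they are at (163,145) and (300,190), with plugs between them. The shut fingers hang in front of toggle 1 at (82,190).

```bash
python3 -m crank '[[0.05,0.05,0.7,0,0,0],[0.05,0,0.7,0,0,0],[0,0,0.7,0,0,0],[0,0,0.7,0,0,0],[0,0,0,0,0,0],[0,0.3,0,0,0,0],[0,0.3,0,0,0,0],[0,0.3,0,0,0,0],[0,0.3,0,0,0,0],[0,0.3,0,0,0,0],[0,0,0,0,0,0]]'; python3 -c "
from h import *
go(-.049,.054,.087)"
```

```text
clock: 7.3
tcp_pos: [0.5654, -0.2637, 0.0894]
orientation: [2.87, 1.276, 0.001]
contact_force: [-0.3, 0.6, 0.6]
grip_width: -0.0001
gripper_force: 0.0
unit now [-0.0624  0.0544] z 0.0894 need shift [-0.02  0.67  0.12] in final axes [-0.02  0.67  0.12] turn [ 0.001 -0.     0.005] F [-0.3  0.6  0.6] q [-0.13  0.61  0.65  1.82 -0.47  0.87  0.02]
```

```bash
python3 -m crank '[[0,0.2,0.05,0,0,0],[0,0.2,0.05,0,0,0],[0,0.2,0,0,0,0],[0,0.1,0,0,0,0],[0,0,0,0,0,0]]'; python3 - <<'E'
from h import *
from bench import eyes
go(-.049,.054,.087)
a=[eyes.grab_frame(n)["image"] for n in("scene","top")]
b=[cv2.resize(i,None,fx=2.5,fy=2.5,interpolation=cv2.INTER_CUBIC) for i in (a[0][120:280,260:420],a[1][140:300,250:410])]
cv2.imwrite("pics/c2.png",np.hstack(b)[:,:,::-1])
E
```

```text
clock: 7.8
tcp_pos: [0.5753, -0.2726, 0.0872]
orientation: [2.87, 1.276, 0.0]
contact_force: [0.5, 0.7, -0.7]
grip_width: -0.0003
gripper_force: 0.0
unit now [-0.0492  0.0545] z 0.0872 need shift [-0.03  0.01  0.01] in final axes [-0.03  0.01  0.01] turn [0.    0.    0.006] F [ 0.5  0.7 -0.7] q [-0.11  0.63  0.65  1.79 -0.48  0.88  0.02]
```

View pics/c2.png

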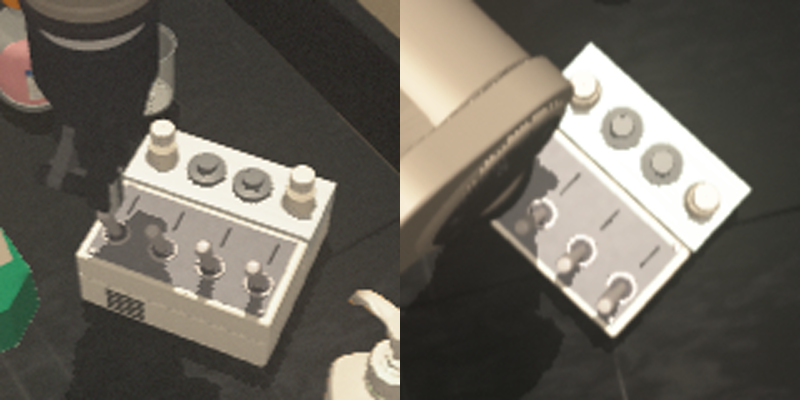

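The fingers at (105,195) in the left half now cover toggle 1, which is partly over. No contact force shows yet, so I push on in small steps.

```bash
python3 -m crank '[[0,0.15,0,0,0,0],[0,0.15,0,0,0,0],[0,0.1,0,0,0,0],[0,0,0,0,0,0]]'; python3 - <<'E'
from h import *
from bench import eyes
go(-.049,.054,.087)
f=eyes.grab_frame("scene"); P=cloud(f)
q=(P[...,:2]-C)@U; 
m=(P[...,2]>.07)&(P[...,2]<.112)&(q[...,0]>-.08)&(q[...,0]<.0)&(abs(q[...,1]-.054)<.02)
for z in (.075,.085,.095,.105):
    k=m&(abs(P[...,2]-z)<.005); print(z,k.sum(),np.percentile(q[k][:,0],[2,50,98]).round(4) if k.sum() else '')
E
```

```text
clock: 8.3
tcp_pos: [0.5813, -0.2779, 0.0872]
orientation: [2.87, 1.276, 0.0]
contact_force: [-0.1, 0.0, 0.0]
grip_width: -0.0006
gripper_force: 0.0
unit now [-0.0412  0.0546] z 0.0872 need shift [-0.03 -0.39  0.01] in final axes [-0.03 -0.39  0.01] turn [0.    0.    0.006] F [-0.1  0.   0. ] q [-0.1   0.65  0.64  1.77 -0.48  0.89  0.03]
0.075 6 [-0.0489 -0.0462 -0.0437]
0.085 11 [-0.0544 -0.0504 -0.0473]
0.095 12 [-0.0591 -0.0568 -0.0522]
0.105 33 [-0.0595 -0.0554 -0.0477]
```

```bash
python3 - <<'E'
from h import *
from bench import eyes
a=eyes.grab_frame("scene"); i=a["image"][165:255,265:385]
cv2.imwrite("pics/c3.png",cv2.resize(i,None,fx=6,fy=6,interpolation=cv2.INTER_CUBIC)[:,:,::-1])
from bench import status
p=np.r_[status.get_obs()["tcp_pos"]]
for nm,u in dict(tcp=None,off=(-.0575,.054,.105),on=(-.0225,.054,.105),piv=(-.04,.054,.064)).items():
    w=p if u is None else np.r_[C+U@u[:2],u[2]]
    print(nm,((proj(a,w)[0]-[265,165])*6).round())
E
```

```text
tcp [238. 239.]
off [213. 241.]
on [267. 153.]
piv [246. 284.]
```

View pics/c3.png

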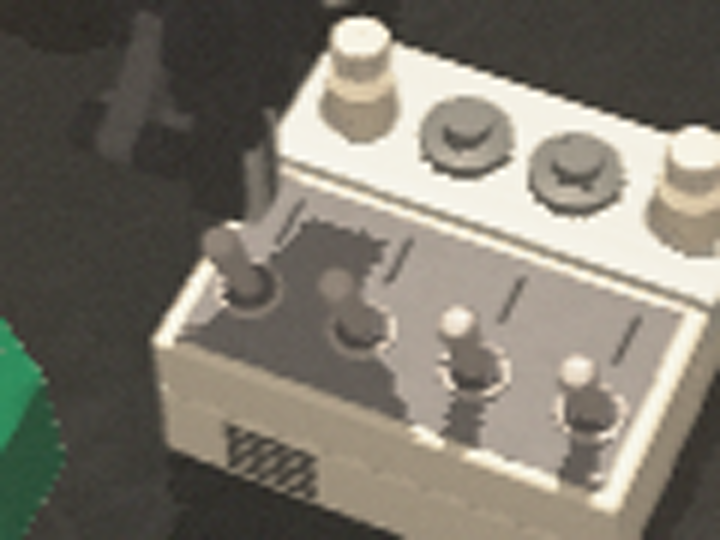

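Toggle 1 is still off, with its tip at (222,240). A grey finger edge runs from (265,120) to (260,220), just behind and to its right. I check with depth where the fingers really are.

```bash
python3 - <<'E'
from h import *
from bench import eyes
f=eyes.grab_frame("scene"); P=cloud(f); q=np.c_[((P[...,:2]-C)@U).reshape(-1,2),P[...,2].ravel()].reshape(400,640,3)
for v in range(182,212,2):
    print(v," ".join("%d,%d,%d"%tuple(1000*q[v,u]) if np.isfinite(q[v,u,0]) else "nan" for u in (284,288,292,296,299,302,304,306,308,310,312)))
E
```

```text
182 -93,57,201 -92,51,203 -83,50,194 -55,59,160 -52,55,159 -57,47,167 -57,44,169 -58,40,171 -47,42,159 nan 77,100,0
184 -97,55,202 -95,50,202 -86,48,193 -85,42,195 -58,53,161 -55,49,159 -56,44,163 -54,42,162 -46,43,153 -38,43,144 70,97,1
186 -100,54,201 -97,49,200 -94,44,200 -86,42,192 -63,50,162 -59,47,160 -56,45,157 -56,41,159 -50,41,153 -39,43,140 22,72,59
188 -100,54,197 -100,47,200 -98,42,200 -87,42,188 -77,42,176 -66,43,164 -56,45,153 -56,41,155 -52,40,151 -39,43,135 17,69,60
190 -103,53,195 -103,46,198 -98,42,195 -88,41,184 -77,43,172 -68,42,162 -61,42,155 -47,47,137 -48,43,140 -40,43,131 12,67,61
192 31,140,-2 -103,46,194 -98,42,191 -87,42,179 -80,41,171 -69,42,159 -53,47,138 -48,46,133 -48,43,134 -41,42,127 11,66,57
194 25,137,0 30,131,-3 -101,41,190 -88,42,175 -80,41,166 -69,42,154 -54,47,135 -47,47,127 -47,43,129 -41,42,122 2,62,63
196 21,135,0 25,128,-2 28,121,-1 29,112,1 -55,56,125 -55,50,128 -54,47,130 -50,46,125 -48,43,124 -41,43,117 0,61,60
198 17,133,-2 21,126,-2 23,118,-1 26,111,-1 -55,56,120 -56,50,125 -55,47,125 -49,46,119 -48,43,120 -42,43,112 -3,59,59
200 12,130,0 14,122,1 19,116,0 23,109,-2 25,103,-1 -54,51,117 -55,47,120 -48,47,111 -48,43,114 -8,61,59 -10,56,63
202 8,128,-1 10,120,0 15,114,-2 18,107,-1 19,100,0 22,96,-1 -17,68,59 -49,47,107 -15,61,61 -13,58,60 -13,55,61
204 2,125,0 7,119,-1 9,111,0 11,103,1 -56,57,104 -53,52,104 -52,49,105 -21,62,62 -20,59,62 -17,56,60 -16,53,60
206 0,124,-2 2,116,-1 6,109,-1 7,101,1 -58,56,102 -56,51,103 -55,48,103 -26,60,62 -24,57,62 -21,54,60 -22,50,62
208 -5,121,0 -3,113,0 1,107,-1 1,98,3 -33,71,59 -57,51,99 -54,49,96 -47,49,87 -29,55,62 -27,51,63 -25,49,61
210 -9,119,0 -7,111,1 -2,105,-1 1,98,-3 -38,68,60 -54,53,88 -51,51,86 -46,50,80 -36,51,67 -31,50,62 -28,47,60
```

Depth shows the real finger ends at z of about 0.108, roughly 20 mm above the reported TCP, so they passed just over the bat. I lift, go back, lower 18 mm more than before and push again.

```bash
python3 -m crank '[[0,0,-0.5,0,0,0],[0,-0.6,0,0,0,0],[0,-0.7,0,0,0,0],[0,-0.7,0,0,0,0],[0,-0.7,0,0,0,0],[0,0,0.7,0,0,0],[0,0,0.7,0,0,0],[0,0,0,0,0,0]]'; python3 - <<'E'
from h import *
from bench import eyes
go(-.07,.054,.069)
f=eyes.grab_frame("scene"); P=cloud(f); q=np.c_[((P[...,:2]-C)@U).reshape(-1,2),P[...,2].ravel()]
m=(abs(q[:,0]+.095)<.045)&(abs(q[:,1]-.054)<.02)&(q[:,2]>.07)&(q[:,2]<.15)&(q[:,0]<-.066)
k=q[m]; 
for z in np.arange(.07,.15,.01):
    s=k[abs(k[:,2]-z)<.005]; print(z.round(2),len(s),s.min(0).round(3) if len(s) else'',s.max(0).round(3) if len(s) else'')
E
```

```text
clock: 9.25
tcp_pos: [0.5397, -0.2408, 0.0668]
orientation: [-2.868, -1.276, 0.004]
contact_force: [-0.3, -0.8, -0.2]
grip_width: -0.0005
gripper_force: 0.0
unit now [-0.0969  0.0541] z 0.0668 need shift [-0.01  1.35 -0.11] in final axes [-0.    1.35 -0.11] turn [-0.004  0.002  0.006] F [-0.3 -0.8 -0.2] q [-0.15  0.6   0.64  1.91 -0.49  0.8   0.02]
0.07 0  
0.08 0  
0.09 16 [-0.11   0.043  0.087] [-0.093  0.06   0.095]
0.1 47 [-0.112  0.042  0.096] [-0.092  0.06   0.105]
0.11 41 [-0.112  0.042  0.105] [-0.091  0.051  0.115]
0.12 23 [-0.11   0.042  0.116] [-0.091  0.047  0.124]
0.13 38 [-0.112  0.04   0.127] [-0.071  0.065  0.135]
0.14 138 [-0.134  0.04   0.135] [-0.068  0.066  0.145]
```

```bash
python3 -m crank '[[0,0.3,0,0,0,0],[0,0.3,0,0,0,0],[0,0.3,0,0,0,0],[0,0.3,0,0,0,0],[0,0.3,0,0,0,0],[0,0.3,0,0,0,0],[0,0.2,0,0,0,0],[0,0.2,0,0,0,0],[0,0.2,0,0,0,0],[0,0.2,0,0,0,0],[0,0,0,0,0,0]]'; cat > tg.py <<'E'
from h import *
from bench import eyes
go(-.040,.054,.069)
f=eyes.grab_frame("scene"); P=cloud(f); q=np.c_[((P[...,:2]-C)@U).reshape(-1,2),P[...,2].ravel()]
for i,y in enumerate((.054,.018,-.018,-.054)):
    s=q[(abs(q[:,1]-y)<.009)&(q[:,2]>.097)&(q[:,2]<.115)&(q[:,0]>-.075)&(q[:,0]<0)]
    print(i+1,len(s),(np.median(s,0).round(4),s.min(0)[0].round(3),s.max(0)[0].round(3)) if len(s) else "")
E
python3 tg.py
```

```text
clock: 10.4
tcp_pos: [0.5798, -0.2766, 0.0691]
orientation: [2.87, 1.276, 0.0]
contact_force: [0.1, -0.3, -0.2]
grip_width: 0.0002
gripper_force: 0.0
unit now [-0.0431  0.0546] z 0.0691 need shift [-0.03  0.16  0.01] in final axes [-0.03  0.16  0.01] turn [0.    0.    0.006] F [ 0.1 -0.3 -0.2] q [-0.09  0.66  0.63  1.78 -0.5   0.86  0.04]
1 61 (array([-0.0556,  0.0491,  0.1048]), np.float64(-0.059), np.float64(-0.021))
2 37 (array([-0.056 ,  0.0161,  0.1032]), np.float64(-0.059), np.float64(-0.05))
3 38 (array([-0.0555, -0.0197,  0.1043]), np.float64(-0.06), np.float64(-0.049))
4 41 (array([-0.0569, -0.0552,  0.1033]), np.float64(-0.061), np.float64(-0.05))
```

```bash
python3 - <<'E'
from h import *
from bench import eyes
a=[eyes.grab_frame(n)["image"] for n in("scene","top")]
i=[x for x in (a[0][165:255,275:365],a[1][165:255,270:360])]
cv2.imwrite("pics/c4.png",cv2.resize(np.hstack(i),None,fx=4.4,fy=4.4,interpolation=cv2.INTER_CUBIC)[:,:,::-1])
E
```

```text
(no output)
```

View pics/c4.png

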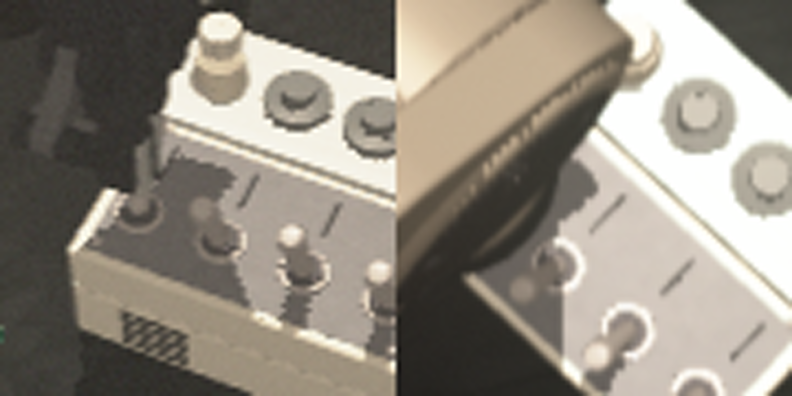

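The fingers at (150,170) have carried toggle 1 back. There is no stop force yet, so I push on gently.

```bash
python3 -m crank '[[0,0.1,0,0,0,0],[0,0.1,0,0,0,0],[0,0,0,0,0,0]]'; python3 tg.py | head -2;  python3 -m crank '[[0,0.1,0,0,0,0],[0,0.1,0,0,0,0],[0,0,0,0,0,0]]'; python3 tg.py | head -2
```

```text
clock: 10.85
tcp_pos: [0.5803, -0.2769, 0.0689]
orientation: [-2.865, -1.275, 0.004]
contact_force: [-7.3, 6.4, 7.4]
grip_width: -0.0001
gripper_force: 6.1
unit now [-0.0426  0.0547] z 0.0689 need shift [-0.03  0.13 -0.  ] in final axes [-0.03  0.13 -0.  ] turn [-0.008 -0.     0.006] F [-7.3  6.4  7.4] q [-0.09  0.67  0.63  1.78 -0.5   0.87  0.04]
1 63 (array([-0.0553,  0.0489,  0.1049]), np.float64(-0.058), np.float64(-0.022))
clock: 11.2
tcp_pos: [0.5805, -0.2771, 0.0687]
orientation: [-2.858, -1.272, 0.008]
contact_force: [-17.1, 13.8, 17.9]
grip_width: -0.0
gripper_force: 13.4
unit now [-0.0423  0.0547] z 0.0687 need shift [-0.03  0.12 -0.01] in final axes [-0.03  0.12 -0.01] turn [-0.018 -0.001  0.006] F [-17.1  13.8  17.9] q [-0.08  0.67  0.63  1.77 -0.5   0.88  0.04]
1 64 (array([-0.0545,  0.0494,  0.1047]), np.float64(-0.057), np.float64(-0.02))
```

The force rises at a hard stop, so toggle 1 is on. I retract, rise and move over to station 4.

```bash
python3 -m crank '[[0,-0.5,0,0,0,0],[0,-0.7,0,0,0,0],[0,-0.8,0,0,0,0],[0,-0.8,0,0,0,0],[0,0,-0.8,0,0,0],[0,0,-0.8,0,0,0],[0,0,-0.8,0,0,0],[0,0,-0.8,0,0,0],[0,0,0,0,0,0]]'; sed -i 's/^go.*/go(-.098,-.054,.135)/' tg.py; python3 tg.py
```

```text
clock: 12.15
tcp_pos: [0.546, -0.2456, 0.1365]
orientation: [2.867, 1.275, 0.006]
contact_force: [0.7, 0.2, 0.5]
grip_width: 0.0001
gripper_force: 0.0
unit now [-0.089   0.0547] z 0.1365 need shift [-5.43 -0.47  0.06] in final axes [-5.44 -0.45  0.08] turn [ 0.007 -0.003  0.005] F [0.7 0.2 0.5] q [-0.2   0.52  0.71  1.85 -0.42  0.92 -0.04]
1 46 (array([-0.0273,  0.0522,  0.1027]), np.float64(-0.034), np.float64(-0.018))
2 38 (array([-0.0567,  0.0163,  0.1039]), np.float64(-0.06), np.float64(-0.049))
3 37 (array([-0.0551, -0.0198,  0.1041]), np.float64(-0.059), np.float64(-0.05))
4 41 (array([-0.0563, -0.0548,  0.1036]), np.float64(-0.061), np.float64(-0.05))
```

```bash
python3 -m crank '[[-0.4,-0.15,0,0,0,0],[-0.8,-0.15,0,0,0,0],[-0.8,-0.15,0,0,0,0],[-0.8,0,0,0,0,0],[-0.8,0,0,0,0,0],[-0.8,0,0,0,0,0],[-0.6,0,0,0,0,0],[-0.4,0,0,0,0,0],[0,0,0,0,0,0]]'; sed -i 's/^go.*/go(-.098,-.054,.068)/' tg.py; python3 tg.py
```

```text
clock: 13.1
tcp_pos: [0.4639, -0.3195, 0.1333]
orientation: [2.872, 1.274, -0.0]
contact_force: [0.2, -0.5, -0.6]
grip_width: 0.0002
gripper_force: 0.0
unit now [-0.1    -0.0551] z 0.1333 need shift [0.06 0.1  3.26] in final axes [0.06 0.1  3.26] turn [0.    0.    0.003] F [ 0.2 -0.5 -0.6] q [-0.06  0.47  0.72  1.94 -0.4   0.88  0.13]
1 44 (array([-0.0264,  0.0529,  0.1024]), np.float64(-0.033), np.float64(-0.02))
2 37 (array([-0.056 ,  0.016 ,  0.1038]), np.float64(-0.06), np.float64(-0.05))
3 0 
4 26 (array([-0.0564, -0.0569,  0.1038]), np.float64(-0.061), np.float64(-0.051))
```

```bash
python3 -m crank '[[0.05,0,0.8,0,0,0],[0,0,0.8,0,0,0],[0,0,0.8,0,0,0],[0,0,0.8,0,0,0],[0,0,0,0,0,0]]'; sed -i 's/^go.*/go(-.046,-.054,.069)/' tg.py; python3 tg.py
```

```text
clock: 13.65
tcp_pos: [0.4639, -0.3163, 0.0662]
orientation: [-2.867, -1.276, 0.005]
contact_force: [0.1, -0.3, 0.0]
grip_width: -0.0002
gripper_force: 0.0
unit now [-0.1022 -0.0528] z 0.0662 need shift [-0.07  2.81 -0.15] in final axes [-0.06  2.81 -0.14] turn [-0.006  0.002  0.006] F [ 0.1 -0.3  0. ] q [-0.    0.56  0.65  1.98 -0.48  0.76  0.2 ]
1 43 (array([-0.0266,  0.0525,  0.1026]), np.float64(-0.032), np.float64(-0.018))
2 37 (array([-0.0563,  0.0163,  0.104 ]), np.float64(-0.06), np.float64(-0.051))
3 0 
4 3 (array([-0.0547, -0.0596,  0.0984]), np.float64(-0.057), np.float64(-0.054))
```

```bash
python3 -m crank '[[0,0.3,0,0,0,0],[0,0.3,0,0,0,0],[0,0.3,0,0,0,0],[0,0.3,0,0,0,0],[0,0.3,0,0,0,0],[0,0.3,0,0,0,0],[0,0.2,0,0,0,0],[0,0.2,0,0,0,0],[0,0.2,0,0,0,0],[0,0.2,0,0,0,0],[0,0.1,0,0,0,0],[0,0,0,0,0,0]]'; sed -i 's/^go.*/go(-.043,-.054,.069)/' tg.py; python3 tg.py
```

```text
clock: 14.9
tcp_pos: [0.5059, -0.354, 0.0692]
orientation: [2.87, 1.276, 0.0]
contact_force: [-0.6, 0.1, 0.2]
grip_width: -0.0
gripper_force: 0.0
unit now [-0.0457 -0.0524] z 0.0692 need shift [-0.08  0.14  0.01] in final axes [-0.08  0.14  0.01] turn [0.    0.    0.006] F [-0.6  0.1  0.2] q [ 0.05  0.63  0.64  1.85 -0.5   0.83  0.21]
1 45 (array([-0.027 ,  0.0527,  0.1023]), np.float64(-0.031), np.float64(-0.018))
2 37 (array([-0.0564,  0.0162,  0.1037]), np.float64(-0.061), np.float64(-0.05))
3 24 (array([-0.0566, -0.0172,  0.1041]), np.float64(-0.059), np.float64(-0.05))
4 36 (array([-0.059 , -0.0587,  0.1026]), np.float64(-0.061), np.float64(-0.051))
```

```bash
python3 -m crank '[[0,0.1,0,0,0,0],[0,0.1,0,0,0,0],[0,0.1,0,0,0,0],[0,0.1,0,0,0,0],[0,0,0,0,0,0]]'; python3 tg.py|head -1
```

```text
clock: 15.45
tcp_pos: [0.5085, -0.3563, 0.0687]
orientation: [-2.863, -1.273, 0.004]
contact_force: [-9.6, 9.8, 11.2]
grip_width: 0.0002
gripper_force: 8.4
unit now [-0.0422 -0.0523] z 0.0687 need shift [-0.08 -0.04 -0.01] in final axes [-0.08 -0.04 -0.01] turn [-0.011 -0.001  0.005] F [-9.6  9.8 11.2] q [ 0.06  0.64  0.63  1.83 -0.5   0.85  0.21]
```

The same hard stop is felt at the same depth. I retract, lift and check all the stations.

```bash
python3 -m crank '[[0,-0.5,0,0,0,0],[0,-0.7,0,0,0,0],[0,-0.8,0,0,0,0],[0,-0.8,0,0,0,0],[0,0,-0.8,0,0,0],[0,0,-0.8,0,0,0],[0,0,-0.8,0,0,0],[0.5,0,-0.8,0,0,0],[0.5,-0.5,-0.8,0,0,0],[0,-0.5,-0.8,0,0,0],[0,0,0,0,0,0],[0,0,0,0,0,0]]'; python3 tg.py; python3 - <<'E'
from h import *
from bench import eyes
a=[eyes.grab_frame(n)["image"] for n in("scene","top")]
b=[cv2.resize(i,None,fx=2.5,fy=2.5,interpolation=cv2.INTER_CUBIC) for i in (a[0][120:280,260:420],a[1][140:300,250:410])]
cv2.imwrite("pics/c5.png",np.hstack(b)[:,:,::-1])
E
```

```text
clock: 16.7
tcp_pos: [0.4696, -0.294, 0.1664]
orientation: [2.869, 1.276, 0.003]
contact_force: [-0.2, -0.3, -0.2]
grip_width: -0.0001
gripper_force: 0.0
unit now [-0.113  -0.0325] z 0.1664 need shift [-1.09  3.48  4.88] in final axes [-1.07  3.5   4.87] turn [ 0.003 -0.001  0.006] F [-0.2 -0.3 -0.2] q [-0.15  0.41  0.76  1.93 -0.35  0.93  0.05]
1 44 (array([-0.0272,  0.053 ,  0.1033]), np.float64(-0.032), np.float64(-0.019))
2 0 
3 14 (array([-0.0553, -0.0219,  0.1033]), np.float64(-0.059), np.float64(-0.05))
4 45 (array([-0.0267, -0.055 ,  0.1029]), np.float64(-0.031), np.float64(-0.019))
```

View pics/c5.png

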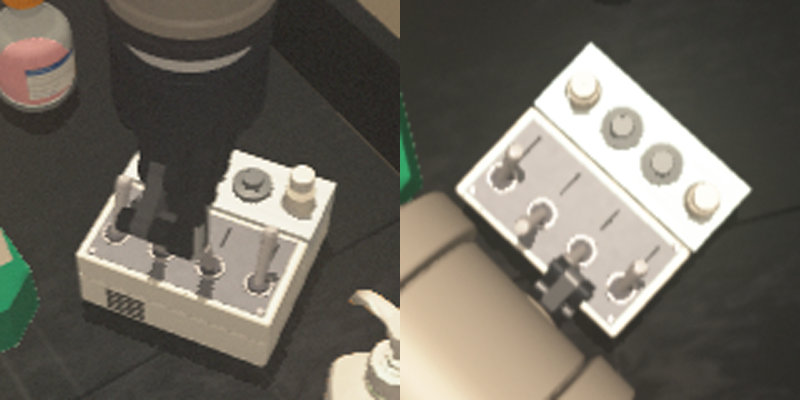

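The right half shows toggles 1 (512,155) and 4 (640,268) leaning back, which is on. Toggle 2 (525,228) is still forward; toggle 3's tip is behind the fingers here, but depth still puts it at the off position. Both vials stand at (583,90) and (703,200). The arm is clear.

```bash
python3 -c "
from bench import r
print(r.hand_in())"
```

```text
the job is handed in; nothing more can be done
None
```

I switched on toggles 1 and 4, the stations with vials, and handed the job in at about 17 s; toggles 2 and 3 still read off, both vials were standing in their wells and the arm was clear, but the hand-in returned no verdict.

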